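# Complete the pairs of eye sweets

### The job

Complete the four pairs of eye sweets: put each loose eye pod into the empty pocket of the twin tray that already holds an eye of the same iris colour, sitting flat in the pocket with the pupil up. One of the eye pods is still captive in the outfeed rail of the sealer: slide it along to the rail's open end before lifting it off. Leave the globe pod where it is.

Things in the scene. Friction and masses are not known exactly. Their poses are not given: they have to be found in the camera images.
- pod_blue: Loose sweet pod, 35 g: white eyeball with sky blue iris (28 mm) on top, on a thin round sky blue flange 52 mm across, 3 mm thick. Eye 36 mm across, sides upright from 3 to 26 mm, domed to 45 mm: grip it there. Origin: centre of underside, z up; round, yaw means nothing. At the start one eye pod, any colour, is captive in the sealer's rail, the others stand on the bench.
- pod_green: Loose sweet pod, 35 g: white eyeball with grass green iris (28 mm) on top, on a thin round grass green flange 52 mm across, 3 mm thick. Eye 36 mm across, sides upright from 3 to 26 mm, domed to 45 mm: grip it there. Origin: centre of underside, z up; round, yaw means nothing. At the start one eye pod, any colour, is captive in the sealer's rail, the others stand on the bench.
- pod_pink: Loose sweet pod, 35 g: white eyeball with hot pink iris (28 mm) on top, on a thin round hot pink flange 52 mm across, 3 mm thick. Eye 36 mm across, sides upright from 3 to 26 mm, domed to 45 mm: grip it there. Origin: centre of underside, z up; round, yaw means nothing. At the start one eye pod, any colour, is captive in the sealer's rail, the others stand on the bench.
- pod_purple: Loose sweet pod, 35 g: white eyeball with dark purple iris (28 mm) on top, on a thin round dark purple flange 52 mm across, 3 mm thick. Eye 36 mm across, sides upright from 3 to 26 mm, domed to 45 mm: grip it there. Origin: centre of underside, z up; round, yaw means nothing. At the start one eye pod, any colour, is captive in the sealer's rail, the others stand on the bench.
- tray_blue: White twin tray 145 x 74 mm, fixed: two square pockets 68 mm wide, walls 9 mm high, floor 3 mm above the bench. One holds a fixed eye pod (same shape) with sky blue iris and flange, the other is empty. Origin: centre of underside; x along its length: empty pocket's centre at x = +35.5 mm, filled one at -35.5 mm (fingers closing along the tray's y clear it).
- tray_green: White twin tray 145 x 74 mm, fixed: two square pockets 68 mm wide, walls 9 mm high, floor 3 mm above the bench. One holds a fixed eye pod (same shape) with grass green iris and flange, the other is empty. Origin: centre of underside; x along its length: empty pocket's centre at x = +35.5 mm, filled one at -35.5 mm (fingers closing along the tray's y clear it).
- tray_pink: White twin tray 145 x 74 mm, fixed: two square pockets 68 mm wide, walls 9 mm high, floor 3 mm above the bench. One holds a fixed eye pod (same shape) with hot pink iris and flange, the other is empty. Origin: centre of underside; x along its length: empty pocket's centre at x = +35.5 mm, filled one at -35.5 mm (fingers closing along the tray's y clear it).
- tray_purple: White twin tray 145 x 74 mm, fixed: two square pockets 68 mm wide, walls 9 mm high, floor 3 mm above the bench. One holds a fixed eye pod (same shape) with dark purple iris and flange, the other is empty. Origin: centre of underside; x along its length: empty pocket's centre at x = +35.5 mm, filled one at -35.5 mm (fingers closing along the tray's y clear it).
- sealer: White fixed pod sealer with steel outfeed rail. Origin: bench level, middle of rail's open end; +y points outwards; rail from y = 0 to -250 mm, then the tall machine. Pod stands on the bench, flange under two lips (tops 9 mm high, 42 mm slot for the eye, 2.5 mm side play); starts 80 to 115 mm inside, slides freely, lifts off once its centre is 30 mm beyond the end. Rail 85 mm wide.
- globe_pod: Loose pod of another product: same shape and size as the eye pods, but a dark blue globe with yellow-green patches on a white flange. Origin: centre of its underside. It does not belong in the twin trays.
Not all that is in view belongs to the job. Leave any orange look-alike of the pod_purple alone.

How it is judged:
By the outcome, as a careful person would: the job done as asked, in the order asked, and still so for the second after the job is handed in, with the robot touching nothing.
It also fails if it takes over 99 s, if anything falls off the work surface, if the arm or the gripper's body presses on something with over 40 N, if the wrist force passes 120 N, or if a joint passes its speed limit or range.

### The arm

A 6-joint arm with a two-finger parallel gripper is mounted at the origin on the work surface. World frame = base frame: x ahead of the robot, y to its left, z up, the work surface at z = 0. Lengths are in m, angles in rad, forces in N, time in s.
With the tool pointing down it reaches from about 0.275 to 0.825 m from the base axis. Payload 4.9 kg.
Tool frame: the origin (TCP) lies midway between the tips of the shut fingers; the grasp point (between the pads) lies 19 mm behind it (bot.grip_depth is the distance from the TCP to the grasp point, in m); y points along the fingers, x is the direction in which the jaws open and shut, and the axes are right-handed (so a half turn about y gives the same grasp; the last joint's range is limited). The gripper opens to 85 mm and grips with 20 to 120 N. Pads are 22 mm wide; open, the fingers measure 114 mm over their backs; the gripper's body (76 mm by 85 mm) begins 54 mm behind the grasp point. The pads swing forward as they close: fully open they stand 13 mm farther back than shut.
Start: joints at [-1.416, 0.326, -0.193, 1.052, 0, 1.437], TCP at [0.157, -0.527, 0.231] pointing down, gripper open.
Joint ranges: [-2.65, 2.65], [-0.97, 1.79], [-1.3, 1.35], [-1.93, 2.1], [-1.47, 1.37], [-3.14, 3.14]. Speed limits (rad/s): [2.57, 2.57, 3.14, 3.14, 3.14, 3.14].

### API

Orientations are given as a unit quaternion [w, x, y, z].
In Python, from cell import bot gives the robot as it stands. Calls block until the motion is done:
- bot.move_pose(position, orientation): joint-space move of the TCP to a pose.
- bot.move_linear(position, speed=0.15, rotation=None, until_force=None): straight line of the TCP; rotation=None keeps the orientation; speed is the mean speed in m/s. With until_force (N) it stops when the force on the tool has changed by that much, and returns True; else False.
- bot.goto_joints(angles): joint-space move.
- bot.set_gripper(opening, grasp_force=None): opening from 0.0 (shut) to 1.0 (fully open); grasp_force is the grip in N (None keeps the last); returns when the fingers have stopped.
- bot.wait(seconds).
- bot.solve_ik(position, orientation): joint angles nearest the present ones, or None.
- bot.camera(name): name is "scene" or "top" or "wrist"; returns the picture (400x640x3 uint8, red, green, blue); there is no depth.
- bot.calibration(name): a dict with "mtx" (3x3 intrinsics, pixels), "k1" (the pictures are not rectified: a ray, as slopes to the right and down, at radius r is drawn at 1 + k1 r^2 times it, then the intrinsics apply), "extrinsics" (4x4, takes a point from world to camera coordinates); the wrist camera has in their place "hand_eye" (4x4, takes a point from camera to tool coordinates, whose origin is the TCP and whose axes are the tool frame's). Camera axes: x right, y down, z forward; pixel columns grow to the right and rows downward; lengths in m; the calibration is good to about 2 mm. A picture is of the moment at which its call begins: read the wrist's pose just before it. calibration takes no time and is no camera call.
A pose or a line that the arm cannot do raises bot.PlanningError and nothing moves.
- bot.close_job(): hands the job in, once; it reports no verdict.
Trained networks look in the newest picture that a camera, given by its name, has taken for a name from the list of things; names that differ only in an ending like _2 or _b are one class to them, and where a whole thing is asked for, a point or a joint stands for the part that bears it (a point fixed in the world has none). Each returns a list of dicts, best first, with "confidence" (0 to 1); they miss things now and then, are a little off and sometimes report something else, mostly with a low value. They report only what shows in the picture. A call takes as long as a camera call. They do not tell look-alikes from the thing itself.
- bot.search_frame(camera, thing): "bbox" ([left, top, width, height] in pixels, round what is visible of it).
Readings, each from a call of its own:
- bot.read_clock(): time.
- bot.read_joint_positions(): joint angles.
- bot.read_joint_vel(): joint speeds.
- bot.read_joint_efforts(): joint torques, N m.
- bot.read_position(): TCP position.
- bot.read_tool_rot(): TCP orientation.
- bot.read_ft_force(): force on the tool from outside, world axes, zero at the start.
- bot.read_moment(): the same for the moment, N m.
- bot.read_gripper_width(): opening from 0.0 (shut) to 1.0 (fully open).
Only numpy, scipy, OpenCV 4.12 (cv2) and the standard library are available. Lean on these libraries where they do the work, as an engineer would, in place of code of your own. Each camera call takes 0.05 s, during which the arm holds its last target. There are 200 camera calls.

## Working session

There is one attempt and no reset: what is moved stays moved. The work goes in short steps, each a Python script; the robot and the scene stay as the last script left them, time stands still between calls to the robot, and variables do not carry over. Pictures are saved under pics/ and viewed, about 12 in all and at most 16, crops included, and the job is handed in when it is done.

```bash
mkdir -p pics; ls
python3 - <<'E'
from cell import bot
import cv2
for c in ("top","scene"):
    im=bot.camera(c); cv2.imwrite(f"pics/{c}0.png",cv2.cvtColor(im,cv2.COLOR_RGB2BGR))
    k=bot.calibration(c); print(c,k)
    for t in ["pod_blue","pod_green","pod_pink","pod_purple","tray_blue","tray_green","tray_pink","tray_purple","sealer","globe_pod"]:
        print(t,[([round(v) for v in d["bbox"]],round(d["confidence"],2)) for d in bot.search_frame(c,t)])
print(bot.calibration("wrist"),bot.read_tool_rot(),bot.read_clock())
E
```

```text
pics
top {'mtx': array([[432.06595347,   0.        , 323.66479527],
       [  0.        , 432.06595347, 200.76949427],
       [  0.        ,   0.        ,   1.        ]]), 'k1': -0.036445851985707815, 'extrinsics': array([[-0.02258858, -0.99973858,  0.00353868, -0.02812033],
       [-0.99631262,  0.02221784, -0.0828706 ,  0.47691204],
       [ 0.08277031, -0.00539756, -0.99655403,  0.98245706],
       [ 0.        ,  0.        ,  0.        ,  1.        ]])}
pod_blue [([212, 199, 17, 21], 0.8)]
pod_green [([451, 197, 18, 15], 0.63)]
pod_pink [([286, 208, 22, 19], 0.67)]
pod_purple [([338, 208, 21, 24], 0.86), ([351, 249, 24, 20], 0.71), ([300, 249, 25, 21], 0.7), ([393, 241, 22, 20], 0.57)]
tray_blue [([218, 125, 34, 64], 0.85)]
tray_green [([324, 108, 46, 65], 0.6)]
tray_pink [([270, 108, 41, 57], 0.73)]
tray_purple [([154, 136, 37, 64], 0.92)]
sealer [([409, 87, 231, 182], 0.96)]
globe_pod [([248, 208, 24, 22], 0.61)]
scene {'mtx': array([[394.88168312,   0.        , 313.52983635],
       [  0.        , 394.88168312, 200.77647431],
       [  0.        ,   0.        ,   1.        ]]),
[... 810 characters left out ...]
([273, 192, 20, 20], 0.25)]
sealer [([2, 112, 232, 224], 0.92)]
globe_pod [([337, 176, 17, 19], 0.5)]
{'mtx': array([[312.27669689,   0.        , 320.1441683 ],
       [  0.        , 312.27669689, 197.02886572],
       [  0.        ,   0.        ,   1.        ]]), 'k1': -0.04111080338524935, 'hand_eye': array([[ 9.99999871e-01, -1.99247310e-04,  4.66242473e-04,
         9.55405751e-05],
       [-5.04936411e-04, -3.07824403e-01,  9.51443052e-01,
        -1.42481099e-01],
       [-4.60516581e-05, -9.51443165e-01, -3.07824464e-01,
         7.94973722e-02],
       [ 0.00000000e+00,  0.00000000e+00,  0.00000000e+00,
         1.00000000e+00]])} [ 0.56676491 -0.56674512  0.42283744 -0.42283095] 1.1
```

Run:
```python
import cv2
im=cv2.imread("pics/top0.png")[80:290,130:530]
cv2.imwrite("pics/top0c.png",cv2.resize(im,None,fx=2,fy=2,interpolation=cv2.INTER_CUBIC))
im=cv2.imread("pics/top0.png")[190:280,200:420]
cv2.imwrite("pics/top0d.png",cv2.resize(im,None,fx=3.6,fy=3.6,interpolation=cv2.INTER_CUBIC))
```

```text
(no output)
```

View pics/top0c.png

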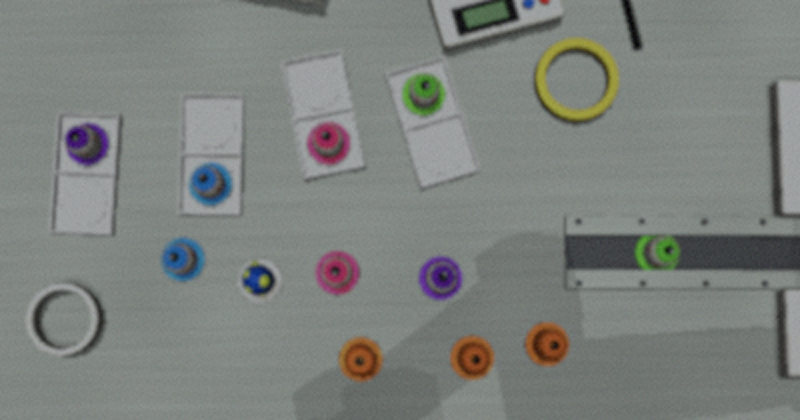

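View pics/top0d.png

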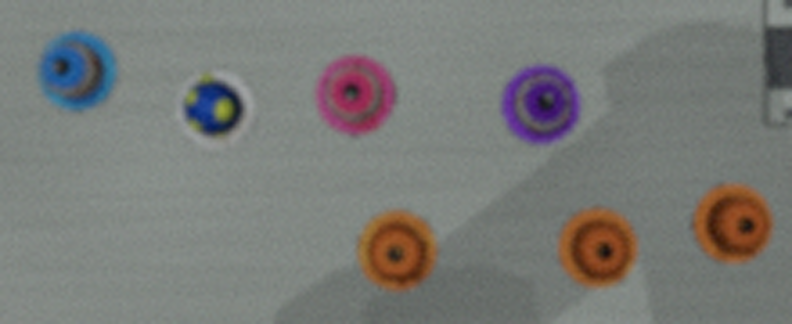

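Top view, in full-image pixels:

- **Loose pods:** blue (221,210), globe (259,220), pink (299,216), purple (350,219). Green is captive in the rail at (459,206).
- **pod_purple candidates:** (350,219), (310,259), (366,259), (404,252). Only (350,219) has the purple iris and flange. The other three are orange look-alikes, as the enlarged crop confirms.
- **Empty pockets:** purple lower, blue upper, pink upper, green lower.

```bash
cat > h.py <<'E'
import numpy as np, cv2
from scipy.spatial.transform import Rotation as R
from cell import bot
def hit(px,K,T,z):
    """world point at height z on the ray through pixel px; T world->camera"""
    d=cv2.undistortPoints(np.array([[px]],float),K["mtx"],np.array([K["k1"],0,0,0.]))[0,0]
    o=-T[:3,:3].T@T[:3,3]; r=T[:3,:3].T@np.array([*d,1]); return o+r*(z-o[2])/r[2]
def topw(px,z): K=bot.calibration("top"); return hit(px,K,K["extrinsics"],z)
def quat(psi):
    x=np.array([np.cos(psi),np.sin(psi),0]); y=np.array([0,0,-1.])
    q=R.from_matrix(np.c_[x,y,np.cross(x,y)]).as_quat(); return [q[3],*q[:3]]
E
cat > m.py <<'E'
from h import *
import json
im=cv2.imread("pics/top0.png"); hsv=cv2.cvtColor(im,cv2.COLOR_BGR2HSV)
f=lambda u,v:(130+u/2,80+v/2)
out={}
pods=dict(blue=(183,260),pink=(338,272),purple=(441,278),green=(658,252))
pup=dict(blue=(174,258),pink=(335,271),purple=(444,277))
for n,c in pods.items():
    p=f(*c); x,y=map(int,p); M=np.zeros(im.shape[:2],np.uint8); cv2.circle(M,(x,y),16,255,-1)
    m=((hsv[...,1]>90)&(M>0)).astype(np.uint8)
    cc,r=cv2.minEnclosingCircle(cv2.findNonZero(m)); w=topw(cc,.003)
    print(n,np.round(cc,1),round(r,1),w.round(4),topw(f(*pup[n]),.045).round(4) if n in pup else topw(f(*c),.003)); out["pod_"+n]=w[:2].tolist()
# corners: filled-end pair, empty-end pair
tr=dict(purple=[(60,115),(121,116),(114,235),(52,233)],blue=[(180,214),(241,214),(243,97),(184,96)],
 pink=[(305,179),(364,168),(341,53),(285,64)],green=[(388,74),(443,60),(477,173),(422,188)])
for n,c in tr.items():
    P=np.array([topw(f(*q),.009)[:2] for q in c]); a=(P[0]+P[1])/2; b=(P[2]+P[3])/2
    ax=(b-a)/np.linalg.norm(b-a); e=P.mean(0)+.0355*ax
    print("tray",n,"len",np.linalg.norm(b-a).round(4),"wid",np.linalg.norm(P[0]-P[1]).round(4),np.linalg.norm(P[2]-P[3]).round(4),"empty",e.round(4),"ang",np.degrees(np.arctan2(*ax[::-1])).round(1))
    out["tray_"+n]=[*e,np.arctan2(*ax[::-1])]
r=[topw(f(566,v),.009) for v in (216,289)]; s=[topw(f(800,v),.009) for v in (216,289)]
o=(r[0]+r[1])/2; i=(s[0]+s[1])/2; d=(o-i)[:2]; d/=np.linalg.norm(d)
print("rail end",o.round(4),"width",np.linalg.norm(r[0]-r[1]),"dir",d.round(3)); out["rail"]=[*o[:2],*d]
json.dump(out,open("m.json","w"))
M=R.from_quat(np.roll(bot.read_tool_rot(),-1)).as_matrix(); print(M.round(2))
for n in ("blue","pink","purple","green"):
  for sgn in (1,-1):
    psi=out["tray_"+n][2]; psi=(psi+np.pi/2*sgn)
    print(n,sgn,[None if (j:=bot.solve_ik([*p,z],quat(psi))) is None else np.round(j,2).tolist() for p in (out["pod_"+n],out["tray_"+n][:2]) for z in (.009,.12)])
E
python3 m.py
```

```text
blue [221.1 209.3] 10.8 [0.4628 0.2033 0.003 ] [0.4608 0.2028 0.045 ]
pink [298.4 216. ] 10.6 [0.4429 0.0213 0.003 ] [0.4421 0.0211 0.045 ]
purple [350.  218.6] 10.6 [ 0.4341 -0.0999  0.003 ] [ 0.4325 -0.1016  0.045 ]
green [458. 206.] 11.4 [ 0.458  -0.3566  0.003 ] [ 0.45799213 -0.35898233  0.003     ]
tray purple len 0.1419 wid 0.0733 0.0737 empty [0.5293 0.3172] ang 176.9
tray blue len 0.1409 wid 0.0719 0.0705 empty [0.6201 0.1653] ang -1.7
tray pink len 0.1415 wid 0.0708 0.0682 empty [0.6638 0.0392] ang 9.5
tray green len 0.1426 wid 0.068 0.0675 empty [ 0.5823 -0.1047] ang -165.1
rail end [ 0.4596 -0.2483  0.009 ] width 0.08592408615447664 dir [0.023 1.   ]
[[ 0.28  0.    0.96]
 [-0.96  0.    0.28]
 [-0.   -1.    0.  ]]
blue 1 [[0.27, 0.51, -0.57, 0.48, 0.0, 0.3], [0.27, 0.35, -0.47, 0.75, 0.0, 0.3], [0.15, 0.7, -0.19, 0.68, 0.0, 0.18], [0.15, 0.58, -0.09, 0.9, 0.0, 0.18]]
blue -1 [[0.27, 0.51, -0.57, 0.48, 0.0, -2.84], [0.27, 0.35, -0.47, 0.75, 0.0, -2.84], [0.15, 0.7, -0.19, 0.68, 0.0, -2.97], [0.15, 0.58, -0.09, 0.9, 0.0, -2.97]]
pink 1 [[-0.12, 0.43, -0.73, 0.4, 0.0, -0.28], 
[... 241 characters left out ...]
, [-0.05, 0.62, -0.01, 0.94, 0.0, 2.92]]
purple 1 [[-0.39, 0.44, -0.73, 0.41, 0.0, 2.8], [-0.39, 0.25, -0.61, 0.7, 0.0, 2.8], [0.42, 0.67, -0.26, 0.64, 0.0, -2.67], [0.42, 0.54, -0.16, 0.87, 0.0, -2.67]]
purple -1 [[-0.39, 0.44, -0.73, 0.41, 0.0, -0.34], [-0.39, 0.25, -0.61, 0.7, 0.0, -0.34], [0.42, 0.67, -0.26, 0.64, 0.0, 0.48], [0.42, 0.54, -0.16, 0.87, 0.0, 0.48]]
green 1 [[-0.79, 0.61, -0.37, 0.59, 0.0, 2.09], [-0.79, 0.48, -0.27, 0.83, 0.0, 2.09], [-0.3, 0.63, -0.33, 0.61, 0.0, 2.58], [-0.3, 0.49, -0.24, 0.84, 0.0, 2.58]]
green -1 [[-0.79, 0.61, -0.37, 0.59, 0.0, -1.05], [-0.79, 0.48, -0.27, 0.83, 0.0, -1.05], [-0.3, 0.63, -0.33, 0.61, 0.0, -0.56], [-0.3, 0.49, -0.24, 0.84, 0.0, -0.56]]
```

```bash
cat >> h.py <<'E'
import json
G=.009
def psi_for(n,m):
    p=m["tray_"+n][2]+np.pi/2; return np.arctan2(np.sin(p),np.cos(p)) if np.sin(p)>0 else p-np.pi
def place(n,m):
    e=m["tray_"+n][:2]
    bot.move_pose([*e,.13],quat(psi_for(n,m)))
    bot.move_linear([*e,.03],speed=.2)
    hit_=bot.move_linear([*e,G+.0035],speed=.04,until_force=10)
    bot.set_gripper(.6); print(n,"placed, contact",hit_,"z",bot.read_position()[2].round(4))
    bot.move_linear([*e,.13],speed=.2)
def pick(n,m):
    p=m["pod_"+n]; bot.move_pose([*p,.13],quat(psi_for(n,m))); bot.set_gripper(.75)
    c=bot.move_linear([*p,G],speed=.15,until_force=15)
    bot.set_gripper(0,grasp_force=30); w=bot.read_gripper_width()
    print(n,"descent contact",c,"width mm",round(w*85,1))
    if c or not 30<w*85<42: raise SystemExit("bad grasp")
    bot.move_linear([*p,.13],speed=.2)
def shot(cam,name):
    im=bot.camera(cam); cv2.imwrite(f"pics/{name}.png",cv2.cvtColor(im,cv2.COLOR_RGB2BGR)); return im
E
python3 - <<'E'
from h import *
m=json.load(open("m.json"))
bot.move_linear([.10,-.335,.25],speed=.25)
pick("pink",m); print("held",bot.read_gripper_width()*85); shot("wrist","w1"); place("pink",m); shot("wrist","w2")
print(bot.read_clock())
E
```

```text
pink descent contact False width mm 34.4
held 34.46387423381114
pink placed, contact True z 0.012
9.5
```

View pics/w2.png

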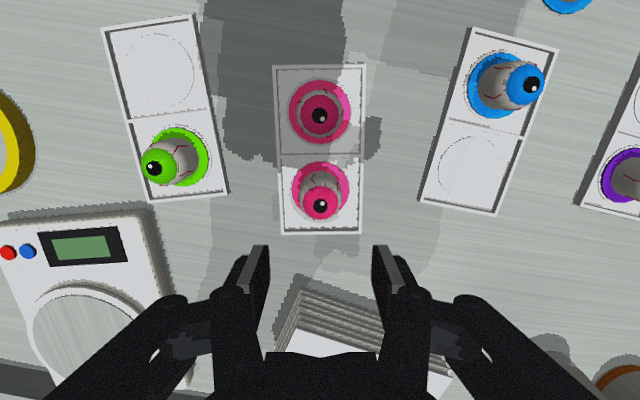

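The pink pod, at (320,195), sits flat and centred in its pocket beside the fixed pink eye at (320,113). Next are blue and purple.

Run:
```python
from h import *
m=json.load(open("m.json"))
for n in ("blue","purple"):
    pick(n,m); place(n,m)
    shot("wrist","w_"+n)
print(bot.read_clock())
a=[cv2.imread(f"pics/w_{n}.png")[:300,150:500] for n in("blue","purple")]; cv2.imwrite("pics/bp.png",np.hstack(a))
```

```text
blue descent contact False width mm 34.7
blue placed, contact True z 0.0121
purple descent contact False width mm 34.3
purple placed, contact True z 0.012
23.175
```

View pics/bp.png

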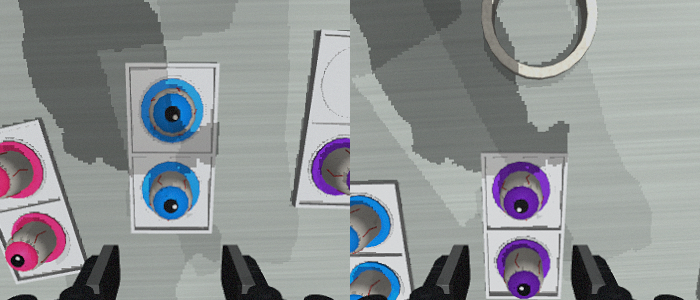

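Blue at crop (170,190) and purple at crop (521,190) both sit flat and centred in their pockets. Next is the captive green pod in the rail.

Run:
```python
from h import *
m=json.load(open("m.json"))
o=np.array(m["rail"][:2]); d=np.array(m["rail"][2:]); p=np.array(m["pod_green"]); s=(p-o)@d
p=o+s*d; print("s",s,"p",p)
bot.move_pose([*p,.13],quat(np.arctan2(d[1],d[0]))); bot.set_gripper(.75); 
c=bot.move_linear([*p,G+.001],speed=.1,until_force=10)
bot.set_gripper(0,grasp_force=30); w=bot.read_gripper_width()*85; print("contact",c,"w",w,bot.read_ft_force().round(1))
if c or not 30<w<42: raise SystemExit("bad grasp")
st=bot.move_linear([*(o+.045*d),G+.001],speed=.06,until_force=25)
q=bot.read_position(); print("stopped",st,"beyond",(q[:2]-o)@d,bot.read_ft_force().round(1),bot.read_gripper_width()*85)
shot("wrist","w_slide")
```

```text
s -0.10830080566716037 p [ 0.45717118 -0.35657573]
contact False w 34.96983137511605 [-1.1  0.7  6.1]
stopped False beyond 0.04380130343641789 [-0.1 -4.5  6.6] 34.597893019476125
```

View pics/w_slide.png

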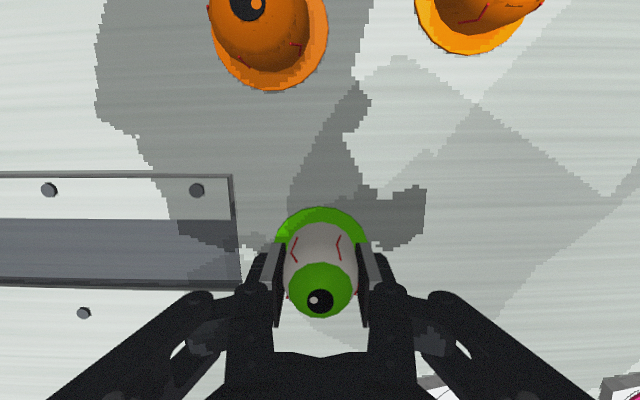

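The green pod, at (320,250), is held upright and fully clear of the rail end at column 240. I'll lift it and place it.

Run:
```python
from h import *
m=json.load(open("m.json"))
q=bot.read_position(); bot.move_linear([q[0],q[1],.13],speed=.15)
print("held",bot.read_gripper_width()*85)
place("green",m); shot("wrist","w_green")
bot.move_pose([.3,-.1,.25],quat(np.pi/2)); im=shot("top","top1"); shot("scene","scene1"); print(bot.read_clock())
a=cv2.imread("pics/w_green.png")[:300,130:510]; b=cv2.resize(cv2.imread("pics/top1.png")[90:290,130:530],None,fx=2,fy=2)
cv2.imwrite("pics/g.png",a); cv2.imwrite("pics/top1c.png",b)
```

```text
held 34.33552442919783
green placed, contact True z 0.0128
35.4333
```

View pics/g.png

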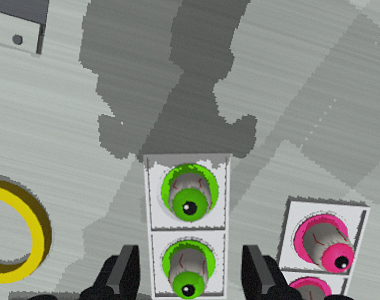

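View pics/top1c.png

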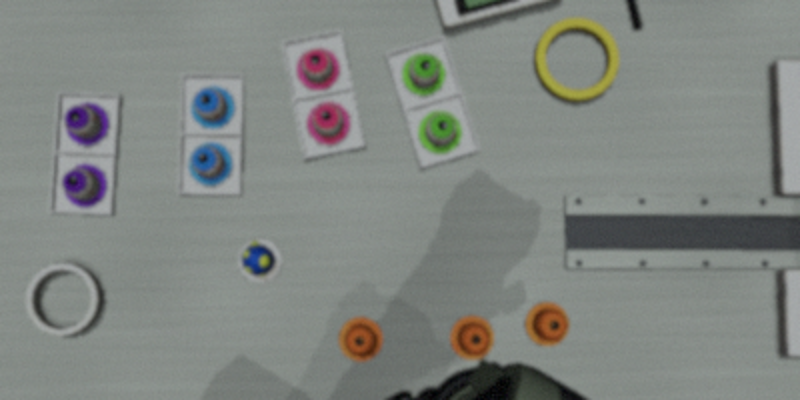

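All four pairs look complete, and the globe and orange pods haven't moved. The far edge of the green flange shows pale speckles, so I'll enlarge it before handing in.

Run:
```python
import cv2
a=cv2.imread("pics/w_green.png")[140:300,260:380]; b=cv2.imread("pics/scene1.png")[170:270,250:400]
a=cv2.resize(a,None,fx=3,fy=3,interpolation=cv2.INTER_CUBIC)
cv2.imwrite("pics/gz.png",a)
```

```text
(no output)
```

View pics/gz.png

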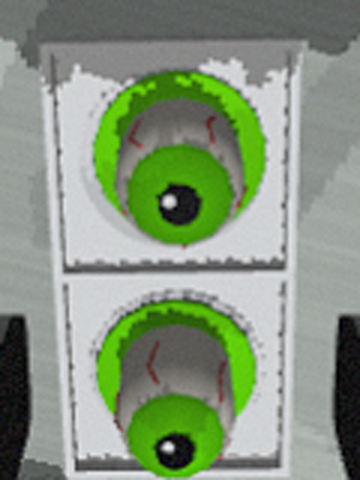

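The speckles are only a shadow edge. The green flange lies flat and fully inside the pocket walls, so I'm handing in.

```bash
python3 -c "
from cell import bot
bot.close_job()"
```

```text
the job is handed in; nothing more can be done
```

All four pairs are complete, and I handed the job in at about 35 s on the robot's clock. The pink, blue and purple pods went from the bench into the empty pockets of their trays. I slid the green pod along the rail to about 44 mm past its open end, then lifted it off and placed it.

**Last checks:**
- **Grips:** every grasp measured 34–35 mm on the 36 mm eyes.
- **Placing:** each pod touched the pocket floor at the expected height. The wrist pictures show all four lying flat inside their pockets with the pupil up.
- **Surroundings:** the final top picture shows four matching pairs, with the globe pod and the three orange look-alikes where they started.

No check failed. The trays measured 2–4 mm short in length (and up to 6 mm narrow) in the top picture, well within the 8 mm clearance in the pockets.

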